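# Stir the small grinding balls through the ball sieve

### The arm

A 6-joint arm with a two-finger parallel gripper is mounted at the origin on a cart in front of the work surface, level with it; the furniture and walls round the work are solid. World frame = base frame: x ahead of the robot, y to its left, z up, the work surface at z = 0. Lengths are in mm, angles in rad, forces in N, time in s.
With the tool pointing down it reaches from about 275 to 825 mm from the base axis. Payload 4.9 kg.
Tool frame: the origin (TCP) lies on the centre line of the jaws, within the pads' length; the fingertips stand 17 mm ahead of it and the grasp point (between the pads) lies 2 mm behind it; z points along the fingers, y is the line along which they close (so a half turn about z gives the same grasp; the last joint's range is limited). The gripper opens to 85 mm and grips with 20 to 120 N. Pads are 22 mm wide; open, the fingers measure 114 mm over their backs; the gripper's body (76 mm by 85 mm) begins 54 mm behind the grasp point. The pads swing forward as they close: fully open they stand 13 mm farther back than shut.
Start: joints at [-1.277, 0.326, -0.193, 1.052, 0, 1.437], TCP at [228.192, -500.447, 248.281] pointing down, gripper open.
Joint ranges: [-2.65, 2.65], [-0.97, 1.79], [-1.3, 1.35], [-1.93, 2.1], [-1.47, 1.37], [-3.14, 3.14]. Speed limits (rad/s): [2.57, 2.57, 3.14, 3.14, 3.14, 3.14].

### API

Orientations are given as a unit quaternion [w, x, y, z].
In Python, from plant import * gives the robot as it stands.
- The arm moves only by the shell command python3 -m jog 'ROWS' [OPENING] [FORCE]. ROWS is JSON, a list of rows, each an object with "delta_pos": the shift along the tool's x, y, z in m, a list of three; "rotation": the turn, a rotation vector about the tool's x, y, z in units of 8 degrees (1.0 is 8 degrees), a list of three. In form: [{"delta_pos": [dx, dy, dz], "rotation": [ax, ay, az]}, ...]. A call has 1 to 20 rows; each row shifts and turns the commanded pose from where the row before left it, along the tool's axes as they then stand; what a row does not reach is not made up. A row lasts 1/10 s, in which the tool goes at most 50 mm and 8.59 degrees, less where a joint would pass 70% of its speed; a pose out of reach is approached as far as the arm can. A call is refused whole if a number of a shift passes 0.05 or a number of a turn 1, either way. A call with a gripper value outside its range is refused whole. OPENING is the gripper command: -1 is shut, 1 is fully open, values between are in proportion, set as the call begins (- or left out, the last holds). The fingers move at their own pace and stop on an object; FORCE is the grip in N (left out, the last holds). Time passes only in rows, so rows that do not move let the fingers close. It gives the time, the measured TCP pose, the force, the opening and the grip force at its end, in the units of the state.
- observe(): the state, without advancing time (a new reading comes with each control period).
- read_camera(name): name is "scene" or "top" or "wrist"; returns the picture (400x640x3 uint8, red, green, blue); there is no depth.
- calibration(name): a dict with "K" (3x3 intrinsics, pixels), "origin" and "attitude" of the camera in the world. Camera axes: x right, y up, looking along -z (the intrinsics and any distortion apply to the point x, -y, -z); pixel columns grow to the right and rows downward; lengths in mm; the calibration is good to about 2 mm. A picture is of the moment at which its call begins: read the wrist's pose just before it. calibration takes no time and is no camera call; for the wrist camera it gives the pose at the moment of the call.
- close_job(): hands the job in; it is judged then, once.
Trained networks look in the newest picture that a camera, given by its name, has taken for a name from the list of things; names that differ only in an ending like _2 or _b are one class to them, and where a whole thing is asked for, a point or a joint stands for the part that bears it (a point fixed in the world has none). Each returns a list of dicts, best first, with "confidence" (0 to 1); they miss things now and then, are a little off and sometimes report something else, mostly with a low value. They report only what shows in the picture. A call takes as long as a camera call. They do not tell look-alikes from the thing itself.
- regions_of(label, camera): "mask" (400x640 bool, what is visible of it) and "point" ([column, row] in pixels, amid what is visible of it).
The state is a dict: "time_s": time; "joint_positions": joint angles; "joint_vel": joint speeds; "tau": joint torques, N m; "eef_pos": TCP position; "orientation": TCP orientation; "ft_force": force on the tool from outside, world axes, zero at the start; "wrist_torque": the same for the moment, N m; "finger_gap": finger opening in mm; "gripper_force": force on a finger pad.
Only numpy, scipy, OpenCV 4.12 (cv2) and the standard library are available. Lean on these libraries where they do the work, as an engineer would, in place of code of your own. Each camera call takes 0.05 s, during which the arm holds its last target. There are 200 camera calls.

### The job

The charge of a ball mill has been tipped through the funnel onto the sieve on the cream bowl: take the paddle from the beaker, reach in at a slant under the funnel and stir the balls well, from the right side of the sieve through to the left side and back, twice over, and go on until all three small dark balls have dropped into the bowl and only the five big white ones are left on the sieve. Then stand the paddle back in its beaker and let go of it. Touch the balls with the paddle only, without flicking any out or bearing hard on the sieve, and do not knock the funnel or its stand or shift the small things lying about.

Things in the scene. Friction and masses are not known exactly. Their poses are not given: they have to be found in the camera images.
- paddle: Stirring paddle, 225 mm long, 70 g, loose, leaning in the beaker about 30 degrees from vertical, upper end to the front right. Origin at the blade's lower end, z along it to the handle. White blade 14 mm wide (y), 8 mm thick (x), to z = 34 mm; steel shaft 8 mm thick to z = 130 mm; blue handle 14 mm wide (y) by 20 mm (x) up to the top: grip it across y, fingers pointing along -z.
- paddle_tip (a point): Middle of the lower end of the paddle's blade (the origin of paddle).
- paddle_grip (a point): Point on the handle's axis, 183 mm above the paddle's lower end and 42 mm below its upper end, where it is best gripped.
- beaker: Clear glass beaker, fixed, 123 mm high, about 92 mm across (inside 76 mm), the paddle stands in it. Origin at the centre of its underside, z up; floor 2 mm thick. The paddle's foot lies at its +x side and the handle rests on the rim at its -x side (to the front right); put back, the paddle may lean any way.
- bowl: Cream ceramic bowl, fixed, 142 mm across, 112 mm high, that catches what falls through the sieve. Origin at the centre of its underside.
- sieve_top (a point): Centre of the sieve on top of its grid, 122 mm above the worktop; z up, x away from the robot, y to the left (turned by up to 20 degrees). Round the grid stands a wall of 53 mm inner radius, its rim 25 mm above the grid. Right and left side of the sieve mean more than 8 mm to -y and +y of this point, with the paddle's tip less than 18 mm above the grid.
- sieve: Steel sieve, fixed on the bowl's rim; origin and axes as sieve_top. A grid of round bars 7 to 9 mm thick with 19 holes of 13 x 14 mm in staggered rows along x (20 mm between rows, 23 mm between holes in a row, one hole at the centre). The bars are round on top, so a small ball that comes free of the big ones rolls into a hole. At the start it is free of balls more than 12 mm right of the centre.
- funnel_spout (a point): Centre of the lower end of a clear funnel, fixed, that hangs over the sieve: 128 mm above the grid and 18 mm from its centre towards +x. The spout is 37 mm across for 36 mm of height; then the funnel widens to 110 mm across, 112 mm above this point. A gripper cannot stand upright there: hold the paddle 30 to 45 degrees from vertical, the handle leaning to the front or front right.
- funnel_stand: The funnel's stand, fixed, left of the bowl: a grey foot of 110 x 140 mm, 12 mm high, with a 12 mm steel post 442 mm high on it (origin at the foot's centre on the worktop, 135 mm from the bowl's axis); an arm and ring 328 mm up carry the funnel.
- big1: Big white ceramic grinding ball, 22 mm across, 16 g, polished, loose; the origin is its centre. It starts seated in a hole; the five lie side by side, three in the middle row, two left of them. It cannot pass the holes.
- big2: Big white ceramic grinding ball, 22 mm across, 16 g, polished, loose; the origin is its centre. It starts seated in a hole; the five lie side by side, three in the middle row, two left of them. It cannot pass the holes.
- big3: Big white ceramic grinding ball, 22 mm across, 16 g, polished, loose; the origin is its centre. It starts seated in a hole; the five lie side by side, three in the middle row, two left of them. It cannot pass the holes.
- big4: Big white ceramic grinding ball, 22 mm across, 16 g, polished, loose; the origin is its centre. It starts seated in a hole; the five lie side by side, three in the middle row, two left of them. It cannot pass the holes.
- big5: Big white ceramic grinding ball, 22 mm across, 16 g, polished, loose; the origin is its centre. It starts seated in a hole; the five lie side by side, three in the middle row, two left of them. It cannot pass the holes.
- small1: Small dark steel grinding ball, 10 mm across, 10 g, loose; the origin is its centre. It starts lying on top of three big balls and passes any free hole of the sieve; through, it lies in the bowl.
- small2: Small dark steel grinding ball, 10 mm across, 10 g, loose; the origin is its centre. It starts lying on top of three big balls and passes any free hole of the sieve; through, it lies in the bowl.
- small3: Small dark steel grinding ball, 10 mm across, 10 g, loose; the origin is its centre. It starts lying on top of three big balls and passes any free hole of the sieve; through, it lies in the bowl.
- tape: Blue tape roll, 92 mm across, 24 mm high, loose, lying on the worktop at the left. Bystander.
- tube: Clear tube with an orange cap, 30 mm across, 74 mm high, loose, standing at the right. Bystander.
- stopper: Terracotta-coloured rubber stopper, 25 mm across, 24 mm high, loose, standing near the table's front. Bystander.
- cap: White bottle cap, 45 mm across, 16 mm high, loose, lying on the worktop, front left of the bowl. Bystander.
- marker: Grey marker, 136 mm long, 14 mm thick, loose, lying on the worktop at the right front. Bystander.
Things that resemble listed ones, but are neither listed nor needed, are in the scene too. What is shaped like the beaker but yellow is not meant.

How it is judged:
By the outcome, as a careful person would: the job done as asked, in the order asked, and still so for the second after the job is handed in, with the robot touching nothing.
It also fails if it takes over 51 s, if anything falls off the work surface, if the arm or the gripper's body presses on something with over 40 N, if the wrist force passes 120 N, or if a joint passes its speed limit or range.

## Working session

There is one attempt and no reset: what is moved stays moved. The work goes in short steps, Python scripts to look and compute and a shell command to move; the robot and the scene stay as the last step left them, time stands still between calls to the robot, and variables do not carry over. Pictures are saved under pics/ and viewed, at most 10 in all, crops included, and the job is handed in when it is done.

```bash
ls; mkdir -p pics; cat > h.py <<'E'
from plant import *
import numpy as np, cv2
from scipy.spatial.transform import Rotation as R
def rot(q): return R.from_quat([q[1],q[2],q[3],q[0]])
def att(a):
    a=np.array(a,float)
    return a if a.shape==(3,3) else rot(a).as_matrix()
def ray(c,uv):
    K=np.array(c["K"]);p=np.linalg.inv(K)@[uv[0],uv[1],1]
    d=att(c["attitude"])@np.array([p[0],-p[1],-p[2]]);return np.array(c["origin"],float),d/np.linalg.norm(d)
def proj(c,P):
    q=att(c["attitude"]).T@(np.array(P,float)-c["origin"]);q=np.array([q[0],-q[1],-q[2]])
    u=np.array(c["K"])@q;return u[:2]/u[2]
def atz(c,uv,z):
    o,d=ray(c,uv);return o+d*(z-o[2])/d[2]
E
python3 - <<'E'
from h import *
for n in ("scene","top"):
    im=read_camera(n);cv2.imwrite(f"pics/{n}.png",im[:,:,::-1]);np.save(n,im)
    c=calibration(n);print(n,c)
    for l in ("paddle","beaker","bowl","sieve","funnel_stand","big1","small1","tape","tube","stopper","cap","marker"):
        for r in regions_of(l,n)[:5]:
            if r["confidence"]>.3:print(l,round(r["confidence"],2),np.round(r["point"]),r["mask"].sum())
print(observe())
E
```

```text
pics
scene {'K': array([[393.8857743 ,   0.        , 320.17544182],
       [  0.        , 393.8857743 , 195.87720741],
       [  0.        ,   0.        ,   1.        ]]), 'origin': array([   71.97314921, -1009.67818923,   599.46507997]), 'attitude': array([ 0.80955888,  0.54832518, -0.12651296, -0.16717773])}
paddle 0.48 [336. 221.] 215
beaker 0.85 [346. 248.] 1603
bowl 0.85 [327. 209.] 888
sieve 0.97 [328. 189.] 593
funnel_stand 0.97 [330. 133.] 1274
small1 0.61 [329. 187.] 669
tube 0.89 [416. 289.] 336
marker 0.85 [330. 319.] 252
top {'K': array([[378.53329113,   0.        , 319.68651616],
       [  0.        , 378.53329113, 198.3144108 ],
       [  0.        ,   0.        ,   1.        ]]), 'origin': array([ 314.32975   ,  -55.18394097, 1486.73703353]), 'attitude': array([ 0.70913218,  0.05677181, -0.05134381, -0.70090822])}
beaker 0.82 [294. 227.] 653
beaker 0.66 [349. 195.] 639
bowl 0.5 [281. 187.] 180
sieve 0.86 [277. 173.] 619
sieve 0.74 [283. 189.] 224
funnel_stand 0.83 [243. 169.] 1587
tape 0.87 [212. 215.] 369
stopper 0.5 [243. 170.] 1569
{'time_s': 1.3, 'joint_positions': array([-1.27723908e+00,  3.26208129e-01, -1.92597707e-01,  1.05201477e+00,
        1.78464882e-05,  1.43661694e+00]), 'joint_vel': array([ 3.22706489e-04, -7.15689540e-04,  3.07598849e-04, -1.51423094e-05,
       -8.28399414e-04, -1.62914841e-03]), 'tau': array([-2.00659829e-04, -4.43331707e+01,  2.62756723e+01,  1.17850039e-03,
       -4.92560071e-05,  1.56573429e-05]), 'eef_pos': array([ 228.17590369, -500.44928636,  248.277277  ]), 'orientation': array([-1.28117583e-05,  9.77217211e-01,  2.12241661e-01,  7.92853005e-06]), 'ft_force': array([ 0.04770682, -0.0311905 ,  0.2927112 ]), 'wrist_torque': array([-0.02294824, -0.03411556, -0.03290463]), 'gripper_force': 0.0, 'finger_gap': 85.54596308631484}
```

View pics/scene.png

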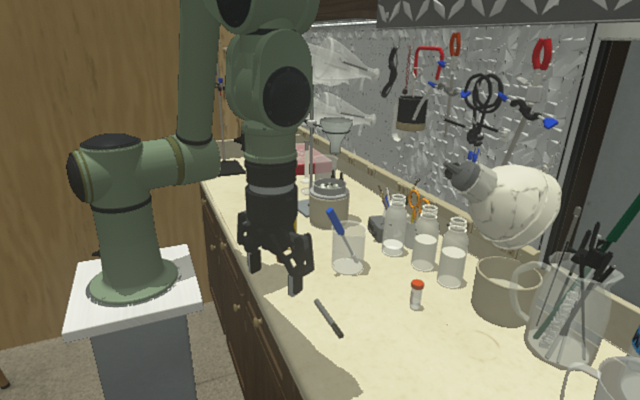

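View pics/top.png

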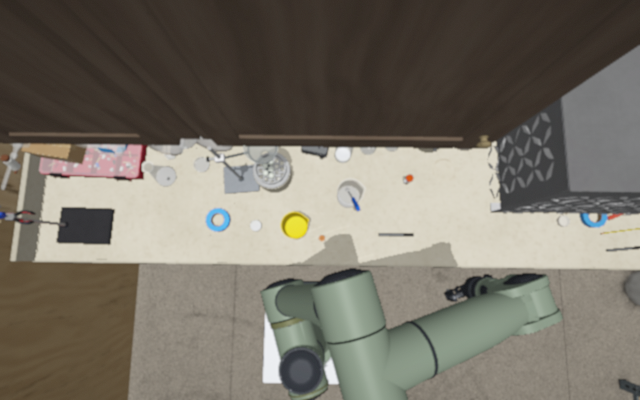

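The scene picture shows the clear beaker with the blue-handled paddle at (346,248), the bowl and sieve at (328,195), and the funnel above them at (335,130). In the top picture, three things could be taken for the beaker: the clear one with the paddle at (349,195), the yellow one at (294,227) and the jars at (343,154). By the description I choose the one at (349,195). The sieve is at (272,173) and the stand's foot at (240,178). I'll check the choice in a close crop.

```bash
python3 - <<'E'
from h import *
s=np.load("scene.npy");t=np.load("top.npy")
a=cv2.resize(s[170:280,290:390],(400,440),interpolation=cv2.INTER_CUBIC)
b=cv2.resize(t[140:240,210:380],(800,470),interpolation=cv2.INTER_CUBIC)[:440]
b=cv2.resize(t[145:225,240:370],None,fx=6,fy=6,interpolation=cv2.INTER_CUBIC)
a=cv2.resize(s[170:280,290:390],None,fx=4,fy=4,interpolation=cv2.INTER_CUBIC)
cv2.imwrite("pics/c_top.png",b[:,:,::-1]);cv2.imwrite("pics/c_sc.png",a[:,:,::-1])
def blue(im,r):
    x0,x1,y0,y1=r;h=cv2.cvtColor(im,cv2.COLOR_RGB2HSV);m=(h[...,0]>100)&(h[...,0]<130)&(h[...,1]>110)
    k=np.zeros_like(m);k[y0:y1,x0:x1]=1;ys,xs=np.nonzero(m&k);P=np.c_[xs,ys].astype(float);c=P.mean(0);v=np.linalg.svd(P-c)[2][0]
    q=(P-c)@v;return len(P),c,c+v*q.min(),c+v*q.max()
print(blue(s,(315,350,200,245)));print(blue(t,(340,370,180,220)))
cs,ct=calibration("scene"),calibration("top")
def tri(us,ut):
    o1,d1=ray(cs,us);o2,d2=ray(ct,ut)
    A=np.c_[d1,-d2];x=np.linalg.lstsq(A,o2-o1,rcond=None)[0];p,q=o1+d1*x[0],o2+d2*x[1];return (p+q)/2,np.linalg.norm(p-q)
bs=blue(s,(315,350,200,245));bt=blue(t,(340,370,180,220))
for i in (1,2,3):
  for j in (1,2,3): print(i,j,tri(bs[i],bt[j]))
print("beaker top px at z=0,123",atz(ct,(349,195),0),atz(ct,(349,195),123),"sieve",atz(ct,(272,173),147))
E
```

```text
(179, array([334.63128492, 220.48044693]), array([328.07100415, 208.01520312]), array([341.58453192, 233.69236915]))
(32, array([355.28125, 203.71875]), array([352.38738786, 197.81026489]), array([357.89346148, 209.05218052]))
1 1 (array([ 501.08100261, -169.87920887,  159.38428176]), np.float64(0.006987128886745656))
1 2 (array([ 516.00190932, -157.22357815,  152.56442334]), np.float64(15.328974888492198))
1 3 (array([ 487.72919189, -181.20087324,  165.66653049]), np.float64(13.674510082506897))
2 1 (array([ 490.17743529, -164.38007321,  195.60206736]), np.float64(12.375516089727515))
2 2 (array([ 504.40309286, -152.08867104,  189.80368252]), np.float64(27.494125307150078))
2 3 (array([ 477.43251698, -175.38764286,  200.97145839]), np.float64(1.1147338735170533))
3 1 (array([ 512.83982332, -176.01147354,  120.1789074 ]), np.float64(13.467420790858357))
3 2 (array([ 528.53931229, -162.96354553,  112.17781135]), np.float64(2.085846040618952))
3 3 (array([ 498.80986474, -187.66994284,  127.51425241]), np.float64(27.31001287773336))
beaker top px at z=0,123 [ 558.23605594 -158.75865613    0.        ] [ 538.05731891 -150.18976353  123.        ] sieve [611.76695884 130.22892949 147.        ]
```

View pics/c_top.png

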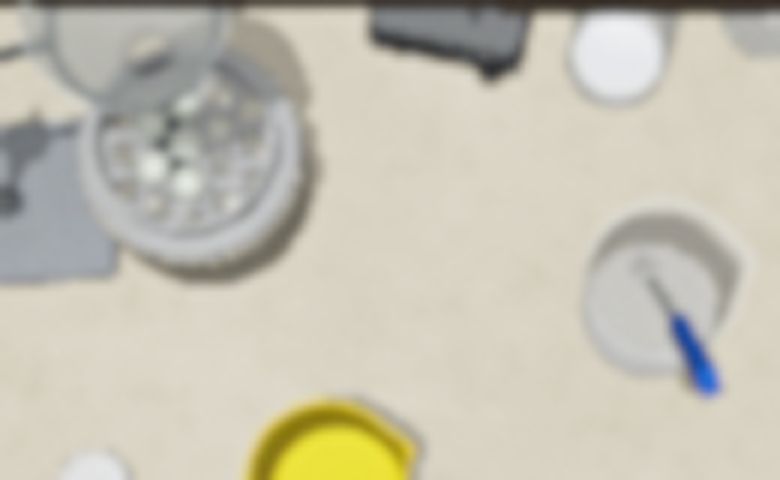

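View pics/c_sc.png

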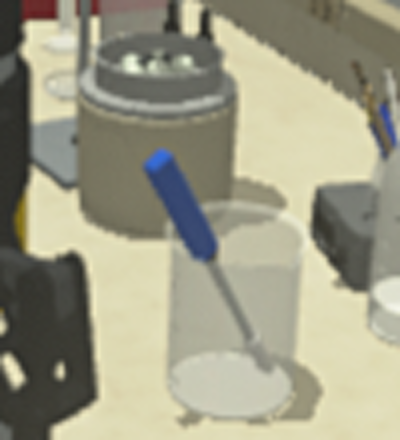

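The crops confirm that the paddle stands in the clear beaker at top (349,195). Its blue handle runs from about (353,198) to (358,209), leaning to the front right. Sieve and balls are at top (272,170). The white balls are in the middle and left, and the yellow pot at (294,227) is the decoy.

```bash
cat >> h.py <<'E'
from scipy.linalg import logm,expm
def pose(o=None):
    o=o or observe();T=np.eye(4);T[:3,:3]=rot(o["orientation"]).as_matrix();T[:3,3]=o["eef_pos"];return T
def target(tcp,up,yh):
    z=-np.array(up,float);z/=np.linalg.norm(z);y=np.array(yh,float);y-=z*(y@z);y/=np.linalg.norm(y)
    T=np.eye(4);T[:3,:3]=np.c_[np.cross(y,z),y,z];T[:3,3]=tcp;return T
def rows(T0,T1,N):
    M=expm(np.real(logm(np.linalg.inv(T0)@T1))/N)
    return np.round(M[:3,3]/1000,4).tolist(),np.round(np.degrees(R.from_matrix(M[:3,:3]).as_rotvec())/8,3).tolist()
E
python3 - <<'E'
from h import *
up=np.array([-.49,-.12,.86]);up/=np.linalg.norm(up)
g=np.array([498,-170.5,163.]); T1=target(g+up*85,up,[.24,-.97,0])
print(rows(pose(),T1,11),T1)
cs,ct=calibration("scene"),calibration("top")
print("sieve",atz(cs,(330,185),147),atz(ct,(271.8,169),147),atz(ct,(271.8,169),122))
E
```

```text
([0.0286, -0.0204, 0.008], [-0.033, 0.344, 0.118]) [[ 8.37300651e-01  2.39588443e-01  4.91451928e-01  4.56226586e+02]
 [ 2.07167171e-01 -9.70873987e-01  1.20355574e-01 -1.80730224e+02]
 [ 5.05973697e-01  1.03890516e-03 -8.62548282e-01  2.36316604e+02]
 [ 0.00000000e+00  0.00000000e+00  0.00000000e+00  1.00000000e+00]]
sieve [622.94859028 113.03190135 147.        ] [626.59084459 131.4210831  147.        ] [632.41775477 134.90320346 122.        ]
```

```bash
python3 -m jog '[{"delta_pos":[0.0286,-0.0204,0.008],"rotation":[-0.033,0.344,0.118]},{"delta_pos":[0.0286,-0.0204,0.008],"rotation":[-0.033,0.344,0.118]},{"delta_pos":[0.0286,-0.0204,0.008],"rotation":[-0.033,0.344,0.118]},{"delta_pos":[0.0286,-0.0204,0.008],"rotation":[-0.033,0.344,0.118]},{"delta_pos":[0.0286,-0.0204,0.008],"rotation":[-0.033,0.344,0.118]},{"delta_pos":[0.0286,-0.0204,0.008],"rotation":[-0.033,0.344,0.118]},{"delta_pos":[0.0286,-0.0204,0.008],"rotation":[-0.033,0.344,0.118]},{"delta_pos":[0.0286,-0.0204,0.008],"rotation":[-0.033,0.344,0.118]},{"delta_pos":[0.0286,-0.0204,0.008],"rotation":[-0.033,0.344,0.118]},{"delta_pos":[0.0286,-0.0204,0.008],"rotation":[-0.033,0.344,0.118]},{"delta_pos":[0.0286,-0.0204,0.008],"rotation":[-0.033,0.344,0.118]},{"delta_pos":[0,0,0],"rotation":[0,0,0]},{"delta_pos":[0,0,0],"rotation":[0,0,0]}]'
python3 - <<'E'
from h import *
print(pose());c=calibration("wrist");im=read_camera("wrist");np.save("w1",im);print(c)
up=np.array([-.49,-.12,.86]);up/=np.linalg.norm(up);g=np.array([498,-170.5,163.])
im=im[:,:,::-1].copy()
for s in (-183,-53,0,42): 
    p=proj(c,g+up*s);print(s,p);cv2.circle(im,(int(p[0]),int(p[1])),3,(0,0,255),1)
cv2.imwrite("pics/w1.png",im)
E
```

```text
time_s: 2.6
eef_pos: [456.2, -180.6, 236.1]
orientation: [-0.031, 0.958, 0.117, 0.26]
ft_force: [0.8, -0.2, 0.5]
finger_gap: 85.3
gripper_force: 0.0
[[ 8.37415359e-01  2.40917317e-01  4.90606117e-01  4.56204300e+02]
 [ 2.08996795e-01 -9.70543232e-01  1.19858973e-01 -1.80555483e+02]
 [ 5.05030549e-01  2.16336145e-03 -8.63098757e-01  2.36144502e+02]
 [ 0.00000000e+00  0.00000000e+00  0.00000000e+00  1.00000000e+00]]
{'K': array([[327.30689895,   0.        , 317.82851397],
       [  0.        , 327.30689895, 203.25381578],
       [  0.        ,   0.        ,   1.        ]]), 'origin': array([ 456.30722824, -180.59961686,  382.89072269]), 'attitude': array([ 0.78237549,  0.09079557, -0.07260323, -0.61186071])}
-183 [317.46817487 166.64887903]
-53 [317.409337   195.50787209]
0 [317.36660065 216.46933777]
42 [317.31598925 241.29338388]
```

View pics/w1.png

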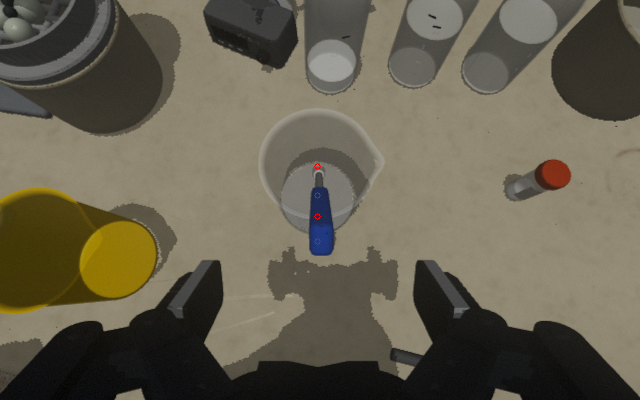

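The wrist view shows the handle between the jaws, from (318,190) to (321,250). My predicted axis points lie on it within about 3 px, so I'm going in and gripping.

```bash
python3 -m jog '[{"delta_pos":[0,0.001,0.022],"rotation":[0,0,0]},{"delta_pos":[0,0.0005,0.022],"rotation":[0,0,0]},{"delta_pos":[0,0,0.022],"rotation":[0,0,0]},{"delta_pos":[0,0,0.021],"rotation":[0,0,0]},{"delta_pos":[0,0,0],"rotation":[0,0,0]}]' && python3 -m jog '[{"delta_pos":[0,0,0],"rotation":[0,0,0]},{"delta_pos":[0,0,0],"rotation":[0,0,0]},{"delta_pos":[0,0,0],"rotation":[0,0,0]},{"delta_pos":[0,0,0],"rotation":[0,0,0]},{"delta_pos":[0,0,0],"rotation":[0,0,0]},{"delta_pos":[0,0,0],"rotation":[0,0,0]}]' -1 70
```

```text
time_s: 3.15
eef_pos: [498.6, -172.2, 158.7]
orientation: [-0.032, 0.958, 0.116, 0.259]
ft_force: [0.2, -0.2, -0.6]
finger_gap: 85.5
gripper_force: 0.0
time_s: 3.75
eef_pos: [499.4, -171.9, 161.5]
orientation: [-0.031, 0.958, 0.117, 0.26]
ft_force: [-2.8, 0.5, 4.5]
finger_gap: 13.0
gripper_force: 68.5
```

```bash
python3 -m jog '[{"delta_pos":[0,0,-0.01],"rotation":[0,0,0]},{"delta_pos":[0,0,-0.025],"rotation":[0,0,0]},{"delta_pos":[0,0,-0.03],"rotation":[0,0,0]},{"delta_pos":[0,0,-0.03],"rotation":[0,0,0]},{"delta_pos":[0,0,-0.03],"rotation":[0,0,0]},{"delta_pos":[0,0,-0.03],"rotation":[0,0,0]},{"delta_pos":[0,0,-0.015],"rotation":[0,0,0]},{"delta_pos":[0,0,0],"rotation":[0,0,0]}]'
python3 - <<'E'
from h import *
T=pose();print(T[:3,3]);c=calibration("wrist");im=read_camera("wrist");np.save("w2",im);s=read_camera("scene");np.save("s2",s)
cs=calibration("scene");im=im[:,:,::-1].copy();s=s[:,:,::-1].copy()
for d in (53,149,183):
    P=T[:3,3]+T[:3,2]*(d-2)
    for k,i in ((c,im),(cs,s)):
        p=proj(k,P);print(d,P,p);cv2.circle(i,(int(p[0]),int(p[1])),2,(0,0,255),1)
b=cv2.resize(s[150:280,270:400],(520,520),interpolation=cv2.INTER_CUBIC)
a=cv2.resize(im,(640,400));cv2.imwrite("pics/w2.png",a);cv2.imwrite("pics/s2.png",b)
E
```

```text
time_s: 4.55
eef_pos: [415.7, -193.7, 309.9]
orientation: [-0.029, 0.958, 0.116, 0.261]
ft_force: [-0.0, 0.6, -1.2]
finger_gap: 13.3
gripper_force: 68.8
[ 415.67622768 -193.71141578  309.9472989 ]
53 [ 440.82500804 -187.80319229  265.97421917] [317.05483891 235.86439933]
53 [ 440.82500804 -187.80319229  265.97421917] [317.20711005 187.58839352]
149 [ 488.16388872 -176.68183043  183.20136319] [317.26405538 192.90457866]
149 [ 488.16388872 -176.68183043  183.20136319] [331.62551008 213.94544227]
183 [ 504.92974229 -172.74301477  153.8859767 ] [317.30898627 183.67861983]
183 [ 504.92974229 -172.74301477  153.8859767 ] [336.34517556 222.57306068]
```

View pics/w2.png

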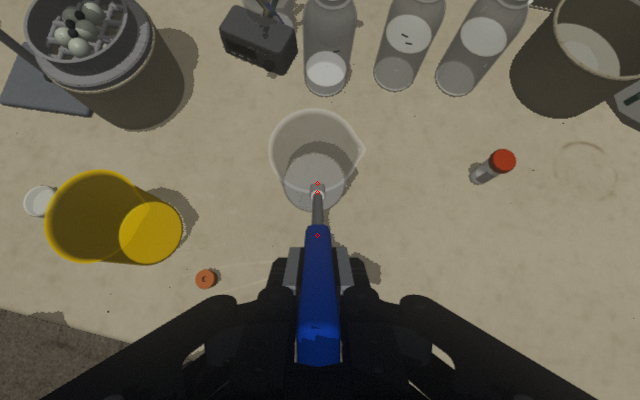

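View pics/s2.png

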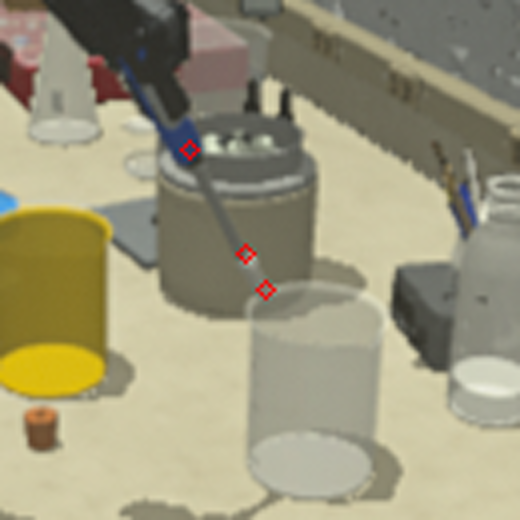

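The wrist picture shows the paddle held along the predicted axis, with its tip at about (317,184) clear above the beaker. The sieve, with white balls and dark ones at (82,14), (60,33) and (85,30), is at the upper left, centre about (80,28). The scene crop agrees: tip at the beaker's rim, (268,292).

```bash
python3 - <<'E'
from h import *
c=calibration("wrist");c2=calibration("scene")
for l in ("sieve","big1","small1"):
  for r in regions_of(l,"wrist")[:6]:
    if r["confidence"]>.3:
      u=r["point"];ys,xs=np.nonzero(r["mask"]);print(l,round(r["confidence"],2),np.round(u),[xs.min(),xs.max(),ys.min(),ys.max()],np.round(atz(c,u,{"s":122+24,"b":133}[l[0]]),1))
      if l=="sieve":np.save("msk",r["mask"])
for yc in range(100,145,10):
  for xc in (615,630):
    for nm,k in (("w",c),("s",c2),("t",calibration("top"))):
      pts=np.array([proj(k,[xc+53*np.cos(a),yc+53*np.sin(a),147]) for a in np.linspace(0,6.28,60)])
      print(yc,xc,nm,np.round([pts[:,0].min(),pts[:,0].max(),pts[:,1].min(),pts[:,1].max()]))
T=pose();up=np.array([-.6,-.14,.78]);up/=np.linalg.norm(up)
T1=target(np.array([620,100,185])+up*183,up,[.227,-.974,0]);print(rows(T,T1,12))
E
```

```text
sieve 0.94 [99. 47.] [np.int64(22), np.int64(152), np.int64(0), np.int64(91)] [599.5  97.2 146. ]
big1 0.89 [76. 50.] [np.int64(68), np.int64(90), np.int64(38), np.int64(57)] [597.3 132.6 133. ]
big1 0.77 [93. 12.] [np.int64(81), np.int64(103), np.int64(3), np.int64(23)] [649.8 134.8 133. ]
big1 0.68 [87. 32.] [np.int64(75), np.int64(97), np.int64(20), np.int64(40)] [622.5 130.3 133. ]
big1 0.6 [64. 37.] [np.int64(54), np.int64(71), np.int64(27), np.int64(46)] [609.9 153.8 133. ]
big1 0.53 [67. 15.] [np.int64(62), np.int64(77), np.int64(9), np.int64(22)] [639.6 162.6 133. ]
small1 0.58 [80. 16.] [np.int64(74), np.int64(84), np.int64(11), np.int64(19)] [631.9 132.9 146. ]
small1 0.48 [70. 22.] [np.int64(65), np.int64(73), np.int64(20), np.int64(28)] [622.2 141.8 146. ]
small1 0.37 [71. 29.] [np.int64(67), np.int64(77), np.int64(29), np.int64(37)] [614.1 136.8 146. ]
small1 0.31 [70. 14.] [np.int64(62), np.int64(77), np.int64(8), np.int64(22)] [631.9 145.9 146. ]
100 615 w [ 52. 150.  -5.  77.]
100 615 s [314. 345. 181. 192.]
100 615 t [266. 295. 158. 187.]
100 630 w [ 58. 155. -16.  6
[... 187 characters left out ...]
8.  63.]
110 630 s [317. 348. 180. 191.]
110 630 t [263. 292. 154. 182.]
120 615 w [ 35. 133.  -9.  73.]
120 615 s [311. 343. 179. 190.]
120 615 t [260. 289. 158. 187.]
120 630 w [ 41. 138. -19.  61.]
120 630 s [315. 347. 179. 190.]
120 630 t [260. 290. 154. 182.]
130 615 w [ 27. 125. -11.  71.]
130 615 s [310. 341. 179. 189.]
130 615 t [257. 287. 158. 187.]
130 630 w [ 33. 130. -21.  59.]
130 630 s [314. 345. 178. 189.]
130 630 t [258. 287. 154. 182.]
140 615 w [ 18. 116. -12.  69.]
140 615 s [309. 340. 178. 188.]
140 615 t [255. 284. 158. 186.]
140 630 w [ 25. 121. -23.  57.]
140 630 s [313. 344. 177. 188.]
140 630 t [255. 284. 154. 182.]
([0.0117, -0.0197, 0.0056], [-0.005, 0.083, 0.006])
```

```bash
python3 -m jog '[{"delta_pos":[0.0117,-0.0197,0.0056],"rotation":[-0.005,0.083,0.006]},{"delta_pos":[0.0117,-0.0197,0.0056],"rotation":[-0.005,0.083,0.006]},{"delta_pos":[0.0117,-0.0197,0.0056],"rotation":[-0.005,0.083,0.006]},{"delta_pos":[0.0117,-0.0197,0.0056],"rotation":[-0.005,0.083,0.006]},{"delta_pos":[0.0117,-0.0197,0.0056],"rotation":[-0.005,0.083,0.006]},{"delta_pos":[0.0117,-0.0197,0.0056],"rotation":[-0.005,0.083,0.006]},{"delta_pos":[0.0117,-0.0197,0.0056],"rotation":[-0.005,0.083,0.006]},{"delta_pos":[0.0117,-0.0197,0.0056],"rotation":[-0.005,0.083,0.006]},{"delta_pos":[0.0117,-0.0197,0.0056],"rotation":[-0.005,0.083,0.006]},{"delta_pos":[0.0117,-0.0197,0.0056],"rotation":[-0.005,0.083,0.006]},{"delta_pos":[0.0117,-0.0197,0.0056],"rotation":[-0.005,0.083,0.006]},{"delta_pos":[0.0117,-0.0197,0.0056],"rotation":[-0.005,0.083,0.006]},{"delta_pos":[0,0,0],"rotation":[0,0,0]}]'
python3 - <<'E'
from h import *
T=pose();c=calibration("wrist");im=read_camera("wrist");np.save("w3",im);tip=T[:3,3]+T[:3,2]*183
im=im[:,:,::-1].copy();print(T,tip,proj(c,tip),c["origin"])
for l in ("sieve","big1","small1"):
  for r in regions_of(l,"wrist")[:6]:
    if r["confidence"]>.3:
      u=r["point"];ys,xs=np.nonzero(r["mask"]);print(l,round(r["confidence"],2),np.round(u),[xs.min(),xs.max(),ys.min(),ys.max()],np.round(atz(c,u,{"s":146,"b":133}[l[0]]),1))
for x,y in ((624,132),):
  for rr,z in ((53,147),(53,122)):
    for a in np.linspace(0,6.28,40): cv2.circle(im,tuple(int(v) for v in proj(c,[x+rr*np.cos(a),y+rr*np.sin(a),z])),1,(0,0,255) if z>130 else (0,255,0),-1)
p=proj(c,tip);cv2.circle(im,(int(p[0]),int(p[1])),3,(255,0,255),1)
p=proj(c,[624,132,130]).astype(int);x0=max(0,min(p[0]-160,320));y0=max(0,min(p[1]-110,180))
print(x0,y0);cv2.imwrite("pics/w3.png",cv2.resize(im[y0:y0+220,x0:x0+320],None,fx=2.4,fy=2.4))
E
```

```text
time_s: 6.1
eef_pos: [509.9, 76.2, 329.0]
orientation: [-0.038, 0.938, 0.11, 0.326]
ft_force: [0.1, -0.6, -1.5]
finger_gap: 13.5
gripper_force: 68.9
[[ 7.63334293e-01  2.31742108e-01  6.03006097e-01  5.09944858e+02]
 [ 1.82866427e-01 -9.72775943e-01  1.42361633e-01  7.62065839e+01]
 [ 6.19581009e-01  1.60005420e-03 -7.84931088e-01  3.28970730e+02]
 [ 0.00000000e+00  0.00000000e+00  0.00000000e+00  1.00000000e+00]] [620.29497343 102.25876276 185.32834112] [317.29065168 183.33695209] [490.4282681   71.40093168 474.42313056]
sieve 0.76 [296. 203.] [np.int64(233), np.int64(348), np.int64(140), np.int64(252)] [610.1 123.3 146. ]
sieve 0.58 [269. 202.] [np.int64(261), np.int64(279), np.int64(189), np.int64(208)] [604.9 151.7 146. ]
big1 0.86 [286. 212.] [np.int64(277), np.int64(295), np.int64(201), np.int64(220)] [601.6 133.5 133. ]
big1 0.83 [291. 191.] [np.int64(281), np.int64(299), np.int64(181), np.int64(200)] [627.3 134.8 133. ]
big1 0.68 [275. 177.] [np.int64(266), np.int64(282), np.int64(169), np.int64(185)] [640.  157.7 133. ]
big1 0.57 [295. 169.] [np.int64(284), np.int64(303), np.int64(162), np.int64(181)] [655.6 137.5 133. ]
big1 0.55 [268. 198.] [np.int64(261), np.int64(278), np.int64(190), np.int64(208)] [613.3 157.3 133. ]
small1 0.63 [277. 185.] [np.int64(273), np.int64(281), np.int64(182), np.int64(190)] [626.  149.1 146. ]
small1 0.45 [286. 176.] [np.int64(283), np.int64(289), np.int64(174), np.int64(180)] [638.7 143.  146. ]
small1 0.44 [282. 196.] [np.int64(278), np.int64(286), np.int64(193), np.int64(201)] [613.8 140.4 146. ]
132 85
```

View pics/w3.png

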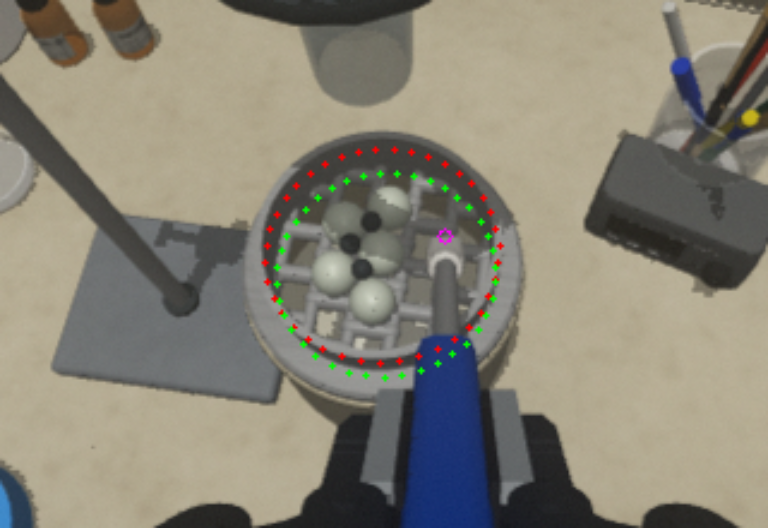

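The wrist crop shows the sieve with its centre near (384,258) in the crop, about (628,134) in world. The five big balls are left of the paddle, the three dark ones lie on top at (371,222), (350,243) and (362,269), and the right side is free. The paddle tip at (445,240) is above the free side, so I'm lowering it there.

```bash
python3 -m jog '[{"delta_pos":[-0.0056,-0.0004,0.0099],"rotation":[0,0,0]},{"delta_pos":[-0.0056,-0.0004,0.0099],"rotation":[0,0,0]},{"delta_pos":[-0.0056,-0.0004,0.0099],"rotation":[0,0,0]},{"delta_pos":[-0.0056,-0.0004,0.0099],"rotation":[0,0,0]},{"delta_pos":[-0.0056,-0.0004,0.0099],"rotation":[0,0,0]},{"delta_pos":[0,0,0],"rotation":[0,0,0]}]' - 100
python3 - <<'E'
from h import *
o=observe();T=pose(o);c=calibration("wrist");im=read_camera("wrist");tip=T[:3,3]+T[:3,2]*183;print(tip,o["ft_force"],proj(c,tip))
im=im[:,:,::-1].copy();p=proj(c,tip);cv2.circle(im,(int(p[0]),int(p[1])),2,(255,0,255),1)
cv2.imwrite("pics/w4.png",cv2.resize(im[120:270,220:400],None,fx=4,fy=4))
E
```

```text
time_s: 6.9
eef_pos: [517.2, 76.3, 271.6]
orientation: [-0.036, 0.939, 0.107, 0.325]
ft_force: [-1.2, 0.4, -0.9]
finger_gap: 12.8
gripper_force: 97.8
[627.30460994 101.52853107 127.63509734] [-1.17401585  0.44658014 -0.88166299] [317.29716202 183.29127534]
```

View pics/w4.png

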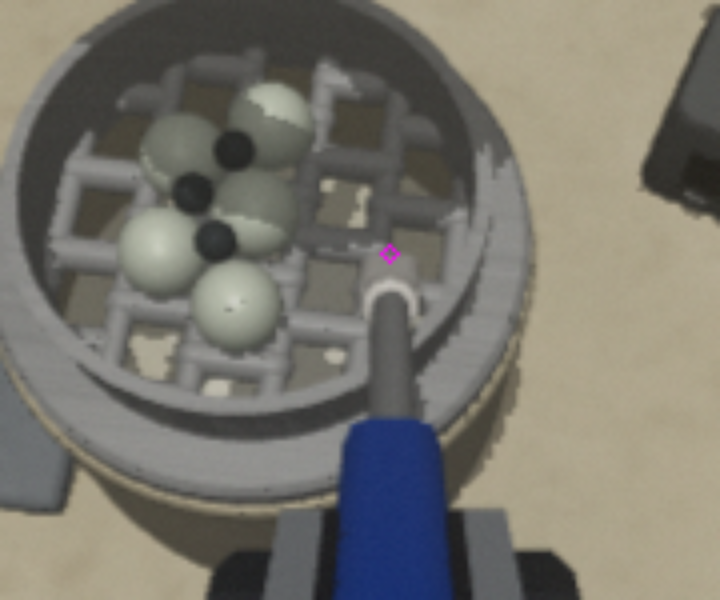

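The wrist crop shows the tip at (390,254), just over the free right part of the grid, with no contact force. Starting the first slow sweep to the left.

```bash
python3 -m jog '[{"delta_pos":[0.0009,-0.0049,0.0007],"rotation":[0,0,0]},{"delta_pos":[0.0009,-0.0049,0.0007],"rotation":[0,0,0]},{"delta_pos":[0.0009,-0.0049,0.0007],"rotation":[0,0,0]},{"delta_pos":[0.0009,-0.0049,0.0007],"rotation":[0,0,0]},{"delta_pos":[0.0009,-0.0049,0.0007],"rotation":[0,0,0]},{"delta_pos":[0.0009,-0.0049,0.0007],"rotation":[0,0,0]},{"delta_pos":[0.0009,-0.0049,0.0007],"rotation":[0,0,0]},{"delta_pos":[0.0009,-0.0049,0.0007],"rotation":[0,0,0]},{"delta_pos":[0.0009,-0.0049,0.0007],"rotation":[0,0,0]},{"delta_pos":[0.0009,-0.0049,0.0007],"rotation":[0,0,0]},{"delta_pos":[0.0004,-0.0025,0.0003],"rotation":[0,0,0]},{"delta_pos":[0,0,0],"rotation":[0,0,0]}]'
cat > look.py <<'E'
from h import *
def look():
    o=observe();T=pose(o);c=calibration("wrist");im=read_camera("wrist");tip=T[:3,3]+T[:3,2]*183;p=proj(c,tip)
    print("t",o["time_s"],"tip",tip.round(1),"F",o["ft_force"].round(1));np.save("w",im)
    for l,z in (("big1",133),("small1",137)):
      for r in regions_of(l,"wrist")[:7]:
        if r["confidence"]>.25:print(l,round(r["confidence"],2),np.round(r["point"]),r["mask"].sum(),np.round(atz(c,r["point"],z),0)[:2])
    print("tippx",p.round());return im,c,T
E
python3 -c "from look import *;look()"
```

```text
time_s: 8.15
eef_pos: [518.1, 130.6, 273.6]
orientation: [-0.037, 0.938, 0.109, 0.326]
ft_force: [-0.3, -0.6, -0.6]
finger_gap: 13.0
gripper_force: 98.0
t 8.15 tip [628.6 156.1 130. ] F [-0.3 -0.6 -0.6]
big1 0.9 [303. 158.] 377 [651. 176.]
big1 0.86 [344. 163.] 371 [655. 136.]
big1 0.81 [323. 171.] 414 [641. 153.]
big1 0.77 [297. 200.] 388 [606. 171.]
big1 0.74 [335. 212.] 420 [602. 134.]
big1 0.27 [324.  77.] 20962 [755. 178.]
small1 0.29 [334. 212.] 411 [600. 134.]
tippx [317. 183.]
```

```bash
python3 -m jog '[{"delta_pos":[-0.001,0.005,-0.0006],"rotation":[0,0,0]},{"delta_pos":[-0.001,0.005,-0.0006],"rotation":[0,0,0]},{"delta_pos":[-0.001,0.005,-0.0006],"rotation":[0,0,0]},{"delta_pos":[-0.001,0.005,-0.0006],"rotation":[0,0,0]},{"delta_pos":[-0.001,0.005,-0.0006],"rotation":[0,0,0]},{"delta_pos":[-0.001,0.005,-0.0006],"rotation":[0,0,0]},{"delta_pos":[-0.001,0.005,-0.0006],"rotation":[0,0,0]},{"delta_pos":[-0.001,0.005,-0.0006],"rotation":[0,0,0]},{"delta_pos":[-0.001,0.005,-0.0006],"rotation":[0,0,0]},{"delta_pos":[-0.001,0.005,-0.0006],"rotation":[0,0,0]},{"delta_pos":[0,0,0],"rotation":[0,0,0]}]'
python3 - <<'E'
from look import *
im,c,T=look();cv2.imwrite("pics/w5.png",cv2.resize(im[120:270,220:400,::-1],None,fx=4,fy=4))
E
```

```text
time_s: 9.4
eef_pos: [518.4, 78.0, 272.4]
orientation: [-0.036, 0.938, 0.108, 0.326]
ft_force: [-0.1, 0.5, -1.1]
finger_gap: 12.6
gripper_force: 97.9
t 9.4 tip [629.  103.3 128.8] F [-0.1  0.5 -1.1]
big1 0.91 [241. 188.] 414 [606. 173.]
big1 0.86 [268. 166.] 401 [634. 154.]
big1 0.69 [279. 200.] 431 [603. 134.]
big1 0.69 [245.  74.] 16293 [739. 211.]
big1 0.68 [291. 153.] 382 [654. 136.]
big1 0.68 [253. 152.] 379 [647. 173.]
small1 0.47 [580. 330.] 14110 [ 547. -132.]
tippx [317. 183.]
```

View pics/w5.png

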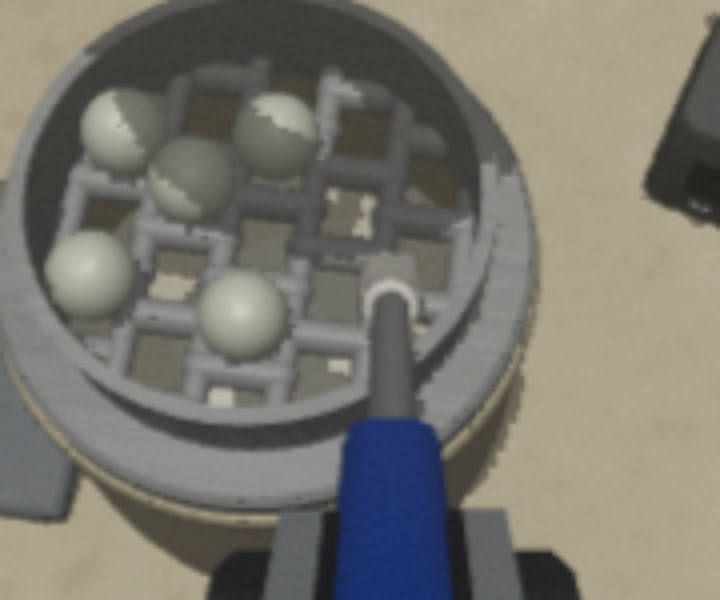

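The picture shows the five white balls spread over the left and middle, with no dark ball left on the sieve. The tip at (390,255) is back on the right. Now the second round trip.

```bash
python3 -m jog '[{"delta_pos":[0.0004,-0.005,0.0003],"rotation":[0,0,0]},{"delta_pos":[0.0004,-0.005,0.0003],"rotation":[0,0,0]},{"delta_pos":[0.0004,-0.005,0.0003],"rotation":[0,0,0]},{"delta_pos":[0.0004,-0.005,0.0003],"rotation":[0,0,0]},{"delta_pos":[0.0004,-0.005,0.0003],"rotation":[0,0,0]},{"delta_pos":[0.0004,-0.005,0.0003],"rotation":[0,0,0]},{"delta_pos":[0.0004,-0.005,0.0003],"rotation":[0,0,0]},{"delta_pos":[0.0004,-0.005,0.0003],"rotation":[0,0,0]},{"delta_pos":[0.0004,-0.005,0.0003],"rotation":[0,0,0]},{"delta_pos":[0.0004,-0.005,0.0003],"rotation":[0,0,0]},{"delta_pos":[0,0,0],"rotation":[0,0,0]}]' && python3 -m jog '[{"delta_pos":[-0.0004,0.005,-0.0003],"rotation":[0,0,0]},{"delta_pos":[-0.0004,0.005,-0.0003],"rotation":[0,0,0]},{"delta_pos":[-0.0004,0.005,-0.0003],"rotation":[0,0,0]},{"delta_pos":[-0.0004,0.005,-0.0003],"rotation":[0,0,0]},{"delta_pos":[-0.0004,0.005,-0.0003],"rotation":[0,0,0]},{"delta_pos":[-0.0004,0.005,-0.0003],"rotation":[0,0,0]},{"delta_pos":[-0.0004,0.005,-0.0003],"rotation":[0,0,0]},{"delta_pos":[-0.0004,0.005,-0.0003],"rotation":[0,0,0]},{"delta_pos":[-0.0004,0.005,-0.0003],"rotation":[0,0,0]},{"delta_pos":[-0.0004,0.005,-0.0003],"rotation":[0,0,0]},{"delta_pos":[0,0,0],"rotation":[0,0,0]}]'
python3 - <<'E'
from look import *
im,c,T=look();cv2.imwrite("pics/w6.png",cv2.resize(im[120:270,220:400,::-1],None,fx=4,fy=4))
# return: reverse to above beaker (first lift 58 mm)
up=-T[:3,2];print(T)
T2=T.copy();T2[2,3]+=62
Tb=target([415.7,-193.7,309.9],[-.4915,-.1155,.8632],[.240,-.970,0])
print("to beaker",rows(T2,Tb,12),"lift",T[:3,:3].T@[0,0,62])
E
```

```text
time_s: 10.65
eef_pos: [511.1, 129.2, 271.7]
orientation: [-0.036, 0.939, 0.109, 0.326]
ft_force: [-0.3, -1.0, 0.2]
finger_gap: 12.7
gripper_force: 97.9
time_s: 11.75
eef_pos: [518.5, 78.0, 272.4]
orientation: [-0.036, 0.938, 0.108, 0.326]
ft_force: [-0.5, 0.9, -0.6]
finger_gap: 12.9
gripper_force: 97.9
t 11.75 tip [629.1 103.3 128.9] F [-0.5  0.9 -0.6]
big1 0.91 [258. 204.] 444 [594. 152.]
big1 0.77 [244. 189.] 456 [606. 170.]
big1 0.69 [270. 166.] 392 [635. 152.]
big1 0.66 [288. 154.] 383 [652. 139.]
big1 0.6 [252. 150.] 363 [648. 175.]
tippx [317. 183.]
[[ 7.63686258e-01  2.25840374e-01  6.04797011e-01  5.18465920e+02]
 [ 1.78782420e-01 -9.74160505e-01  1.38015060e-01  7.80466398e+01]
 [ 6.20338735e-01  2.72686889e-03 -7.84329279e-01  2.72407461e+02]
 [ 0.00000000e+00  0.00000000e+00  0.00000000e+00  1.00000000e+00]]
to beaker ([-0.0124, 0.02, -0.006], [0.003, -0.084, -0.007]) lift [ 38.46100155   0.16906587 -48.62841532]
```

```bash
python3 - <<'E'
from h import *
T=pose();T2=T.copy();T2[2,3]+=62
u0=np.array([-.4906,-.1199,.8631]);tip=np.array([499.4,-171.9,161.5])-u0*183
h=np.array([u0[0],u0[1],0]);h/=np.linalg.norm(h);a=np.radians(27)
u=h*np.sin(a)+np.array([0,0,np.cos(a)]);t=tip+h*3+[0,0,3]
Tf=target(t+u*183,u,np.cross([0,0,1],h)*1.0)
if Tf[1,1]>0: Tf=target(t+u*183,u,-np.cross([0,0,1],h))
Tp=Tf.copy();Tp[:3,3]+=u*165
np.save("Tf",Tf);np.save("Tp",Tp);print(tip,Tp[:3,3],Tf[:3,3],rows(T2,Tp,12))
E
python3 -m jog '[{"delta_pos":[0.0064,0,-0.0081],"rotation":[0,0,0]},{"delta_pos":[0.0064,0,-0.0081],"rotation":[0,0,0]},{"delta_pos":[0.0064,0,-0.0081],"rotation":[0,0,0]},{"delta_pos":[0.0064,0,-0.0081],"rotation":[0,0,0]},{"delta_pos":[0.0064,0,-0.0081],"rotation":[0,0,0]},{"delta_pos":[0.0064,0,-0.0081],"rotation":[0,0,0]},{"delta_pos":[0,0,0],"rotation":[0,0,0]}]'
python3 - <<'E'
from look import *
im,c,T=look();print(rows(T,np.load("Tp.npy"),12))
E
```

```text
[ 589.1798 -149.9583    3.5527] [ 432.79374553 -188.17821017  316.62297042] [ 505.56055861 -170.39439263  169.60689393] ([-0.011, 0.02, -0.0053], [0.005, -0.118, -0.005])
time_s: 12.6
eef_pos: [519.1, 79.1, 336.2]
orientation: [-0.036, 0.938, 0.109, 0.328]
ft_force: [-0.4, -0.5, -0.9]
finger_gap: 13.0
gripper_force: 97.9
t 12.6 tip [630.2 104.5 193. ] F [-0.4 -0.5 -0.9]
big1 0.83 [254. 212.] 311 [606. 172.]
big1 0.8 [262. 183.] 263 [643. 174.]
big1 0.77 [294. 181.] 267 [654. 137.]
big1 0.74 [266. 229.] 278 [590. 154.]
big1 0.52 [277. 194.] 289 [633. 153.]
tippx [317. 183.]
([-0.0111, 0.02, -0.0053], [0.005, -0.12, -0.004])
```

```bash
python3 -m jog '[{"delta_pos":[-0.0111,0.02,-0.0053],"rotation":[0.005,-0.12,-0.004]},{"delta_pos":[-0.0111,0.02,-0.0053],"rotation":[0.005,-0.12,-0.004]},{"delta_pos":[-0.0111,0.02,-0.0053],"rotation":[0.005,-0.12,-0.004]},{"delta_pos":[-0.0111,0.02,-0.0053],"rotation":[0.005,-0.12,-0.004]},{"delta_pos":[-0.0111,0.02,-0.0053],"rotation":[0.005,-0.12,-0.004]},{"delta_pos":[-0.0111,0.02,-0.0053],"rotation":[0.005,-0.12,-0.004]},{"delta_pos":[-0.0111,0.02,-0.0053],"rotation":[0.005,-0.12,-0.004]},{"delta_pos":[-0.0111,0.02,-0.0053],"rotation":[0.005,-0.12,-0.004]},{"delta_pos":[-0.0111,0.02,-0.0053],"rotation":[0.005,-0.12,-0.004]},{"delta_pos":[-0.0111,0.02,-0.0053],"rotation":[0.005,-0.12,-0.004]},{"delta_pos":[-0.0111,0.02,-0.0053],"rotation":[0.005,-0.12,-0.004]},{"delta_pos":[-0.0111,0.02,-0.0053],"rotation":[0.005,-0.12,-0.004]},{"delta_pos":[0,0,0],"rotation":[0,0,0]}]'
python3 - <<'E'
from look import *
w=np.load("w.npy");w3=np.load("w3.npy")
d=lambda im,b:int((im[b[0]:b[1],b[2]:b[3]].max(2)<35).sum())
print("dark px before/after",d(w3,(150,240,240,305)),d(w,(150,240,240,305)))
im,c,T=look();print(rows(T,np.load("Tf.npy"),8),T[:3,3])
for l in ("beaker","paddle"):
  for r in regions_of(l,"wrist"):
    if r["confidence"]>.4:
      ys,xs=np.nonzero(r["mask"]);print(l,r["confidence"],r["point"],xs.min(),xs.max(),ys.min(),ys.max())
o=[589,-150,3]
for rr in (38,46):
  # beaker centre ~30mm toward front right of foot
  C=np.array(o)+[-30,-7,0];P=np.array([proj(c,[C[0]+rr*np.cos(a),C[1]+rr*np.sin(a),123]) for a in np.linspace(0,6.28,50)]);print(rr,P.min(0),P.max(0))
E
```

```text
time_s: 14.05
eef_pos: [431.4, -190.7, 314.6]
orientation: [-0.028, 0.966, 0.114, 0.23]
ft_force: [0.4, 0.7, -0.8]
finger_gap: 13.0
gripper_force: 98.1
dark px before/after 0 0
t 14.05 tip [ 511.5 -171.3  151.1] F [ 0.4  0.7 -0.8]
big1 0.91 [84.  7.] 356 [653. 135.]
big1 0.76 [50. 53.] 412 [590. 151.]
big1 0.72 [63. 16.] 394 [636. 154.]
big1 0.65 [39. 39.] 364 [604. 170.]
big1 0.53 [46.  6.] 255 [644. 178.]
big1 0.4 [315. 302.] 5398 [ 400. -195.]
small1 0.56 [207. 278.] 307 [399. -88.]
small1 0.44 [37. 37.] 307 [603. 168.]
tippx [317. 183.]
([0.0004, -0.0003, 0.0205], [0.001, 0.004, -0.004]) [ 431.44572097 -190.7142303   314.56854589]
beaker 0.89 [110.0, 225.4] 45 183 174 268
beaker 0.77 [312.5, 154.1] 267 365 109 209
paddle 0.88 [316.4, 301.0] 296 340 184 366
38 [279.63958453 111.49194702] [349.85613354 178.60111271]
46 [272.2464947  104.70328969] [357.25617539 185.95293514]
```

```bash
python3 -m jog '[{"delta_pos":[0.0004,-0.0003,0.02],"rotation":[0,0,0]},{"delta_pos":[0.0004,-0.0003,0.02],"rotation":[0,0,0]},{"delta_pos":[0.0004,-0.0003,0.02],"rotation":[0,0,0]},{"delta_pos":[0.0004,-0.0003,0.02],"rotation":[0,0,0]},{"delta_pos":[0.0004,-0.0003,0.02],"rotation":[0,0,0]},{"delta_pos":[0.0004,-0.0003,0.02],"rotation":[0,0,0]},{"delta_pos":[0.0004,-0.0003,0.02],"rotation":[0,0,0]},{"delta_pos":[0,0,0],"rotation":[0,0,0]}]'
python3 - <<'E'
from look import *
im,c,T=look();Tf=np.load("Tf.npy");print(rows(T,Tf,1),T[:3,3],Tf[:3,3])
E
```

```text
time_s: 15.1
eef_pos: [494.2, -168.5, 189.5]
orientation: [-0.03, 0.966, 0.117, 0.229]
ft_force: [-0.2, 0.3, -0.1]
finger_gap: 13.1
gripper_force: 98.0
t 15.1 tip [ 573.9 -148.3   26. ] F [-0.2  0.3 -0.1]
tippx [317. 183.]
([0.0005, 0.0046, 0.0225], [-0.03, 0.039, -0.001]) [ 494.22742775 -168.53682601  189.49668697] [ 505.56055861 -170.39439263  169.60689393]
```

```bash
python3 -m jog '[{"delta_pos":[0,0.001,0.006],"rotation":[0,0,0]},{"delta_pos":[0,0.001,0.006],"rotation":[0,0,0]},{"delta_pos":[0,0.001,0.006],"rotation":[0,0,0]},{"delta_pos":[0,0.0005,0.004],"rotation":[0,0,0]},{"delta_pos":[0,0,0],"rotation":[0,0,0]}]'
python3 -c "
from h import *
T=pose();Tf=np.load('Tf.npy');print(rows(T,Tf,1),observe()['ft_force'])"
```

```text
time_s: 15.75
eef_pos: [505.2, -171.7, 171.2]
orientation: [-0.028, 0.966, 0.116, 0.23]
ft_force: [-0.1, 0.4, -0.8]
finger_gap: 13.1
gripper_force: 98.0
([-0.0002, -0.0012, 0.0017], [-0.008, 0.028, -0.01]) [-0.05995832  0.41949376 -0.77255059]
```

```bash
python3 -m jog '[{"delta_pos":[0,-0.0005,0.0015],"rotation":[0,0,0]},{"delta_pos":[0,-0.0005,0.0015],"rotation":[0,0,0]},{"delta_pos":[0,0,0.001],"rotation":[0,0,0]},{"delta_pos":[0,0,0],"rotation":[0,0,0]}]' - 30 && python3 -m jog '[{"delta_pos":[0,0,0],"rotation":[0,0,0]},{"delta_pos":[0,0,0],"rotation":[0,0,0]},{"delta_pos":[0,0,0],"rotation":[0,0,0]},{"delta_pos":[0,0,0],"rotation":[0,0,0]},{"delta_pos":[0,0,0],"rotation":[0,0,0]},{"delta_pos":[0,0,0],"rotation":[0,0,0]},{"delta_pos":[0,0,0],"rotation":[0,0,0]}]' 0.6
python3 - <<'E'
from look import *
im,c,T=look()
for r in regions_of("paddle","wrist")[:2]:
  ys,xs=np.nonzero(r["mask"]);print(r["confidence"],r["point"],xs.min(),xs.max(),ys.min(),ys.max())
E
```

```text
time_s: 16.15
eef_pos: [506.9, -170.4, 168.3]
orientation: [-0.028, 0.966, 0.116, 0.23]
ft_force: [0.9, -0.3, -1.3]
finger_gap: 12.5
gripper_force: 98.0
time_s: 16.85
eef_pos: [506.9, -170.4, 168.4]
orientation: [-0.028, 0.966, 0.116, 0.23]
ft_force: [-0.0, -0.7, 0.9]
finger_gap: 68.2
gripper_force: 0.0
t 16.85 tip [ 587.1 -150.8    5.1] F [-0.  -0.7  0.9]
tippx [317. 183.]
0.8 [319.0, 303.5] 296 338 184 366
```

Released. Now I'll back off along the handle.

```bash
python3 -m jog '[{"delta_pos":[0,0,-0.015],"rotation":[0,0,0]},{"delta_pos":[0,0,-0.02],"rotation":[0,0,0]},{"delta_pos":[0,0,-0.025],"rotation":[0,0,0]},{"delta_pos":[0,0,-0.025],"rotation":[0,0,0]},{"delta_pos":[0,0,-0.025],"rotation":[0,0,0]},{"delta_pos":[0,0,-0.025],"rotation":[0,0,0]},{"delta_pos":[0,0,0],"rotation":[0,0,0]},{"delta_pos":[0,0,0],"rotation":[0,0,0]}]'
python3 - <<'E'
from look import *
im,c,T=look();s=read_camera("scene")
cs=calibration("scene")
h=lambda im:(lambda q:(q[...,0]>105)&(q[...,0]<130)&(q[...,1]>110))(cv2.cvtColor(im,cv2.COLOR_RGB2HSV))
for n,i,b in (("w",im,(150,300,270,370)),("s",s,(195,245,310,355))):
  ys,xs=np.nonzero(h(i)[b[0]:b[1],b[2]:b[3]]);print(n,len(xs),xs.min()+b[2],xs.max()+b[2],ys.min()+b[0],ys.max()+b[0]) if len(xs) else print(n,0)
up=np.array([-.49,-.12,.863]);t=np.array([589.2,-150,3.6])
print("expected w",proj(c,t+up*130),proj(c,t+up*225),"s",proj(cs,t+up*130),proj(cs,t+up*225))
for r in regions_of("small1","scene")[:3]:print(r["confidence"],r["point"],r["mask"].sum())
E
```

```text
time_s: 17.85
eef_pos: [447.9, -185.2, 289.0]
orientation: [-0.027, 0.966, 0.116, 0.231]
ft_force: [-0.6, 0.4, -0.3]
finger_gap: 68.4
gripper_force: 0.0
t 17.85 tip [ 528.2 -165.7  125.8] F [-0.6  0.4 -0.3]
big1 0.95 [44. 15.] 489 [633. 153.]
big1 0.92 [30. 52.] 448 [591. 151.]
big1 0.81 [17. 33.] 413 [607. 172.]
big1 0.73 [67.  4.] 337 [652. 134.]
big1 0.44 [29.  4.] 185 [642. 173.]
small1 0.32 [30. 52.] 459 [589. 147.]
tippx [317. 183.]
w 903 308 327 182 238
s 173 327 343 207 233
expected w [316.50776524 187.97613327] [316.22006296 227.85090482] s [341.4646716  233.04653169] [328.62320642 209.33700058]
0.33 [329.9, 318.1] 268
```

```bash
python3 -c "
from plant import *
print(close_job())"
```

```text
the job is handed in; nothing more can be done
None
```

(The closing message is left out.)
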